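# Line up the sample bottles by size

## Task

Set out the sampling station: stand the four white sample bottles on the black discs of the tray, one in the middle of each disc, in order of size, with the largest on the disc next to the hand-rub pump bottle and the smallest at the carton end. Leave all four upright and let go; do not knock any over on the way, and leave the pump bottle and the carton where they stand.

Things in the scene. Friction and masses are not known exactly. Their poses are not given: they have to be found in the camera images.
- bottle_a: The largest of four loose sample bottles: round, white plastic, with a sloping shoulder and a narrower grey screw cap; 56 mm across, 125 mm tall over the cap, straight-sided from the foot to 102 mm up, cap 41 mm across. Origin: centre of its underside; z up along the bottle. About 240 g, give or take 30 per cent. At the start it stands upright on a 4 mm thick blue-grey board fixed to the table.
- bottle_b: The second largest of four loose sample bottles: round, white plastic, with a sloping shoulder and a narrower grey screw cap; 49 mm across, 102 mm tall over the cap, straight-sided from the foot to 79 mm up, cap 36 mm across. Origin: centre of its underside; z up along the bottle. About 170 g, give or take 30 per cent. At the start it stands upright on a 4 mm thick blue-grey board fixed to the table.
- bottle_c: The second smallest of four loose sample bottles: round, white plastic, with a sloping shoulder and a narrower grey screw cap; 42 mm across, 80 mm tall over the cap, straight-sided from the foot to 58 mm up, cap 31 mm across. Origin: centre of its underside; z up along the bottle. About 110 g, give or take 30 per cent. At the start it stands upright on a 4 mm thick blue-grey board fixed to the table.
- bottle_d: The smallest of four loose sample bottles: round, white plastic, with a sloping shoulder and a narrower grey screw cap; 36 mm across, 60 mm tall over the cap, straight-sided from the foot to 38 mm up, cap 27 mm across. Origin: centre of its underside; z up along the bottle. About 70 g, give or take 30 per cent. At the start it stands upright on a 4 mm thick blue-grey board fixed to the table.
- disc_1: Flat black rubber disc, 80 mm across, one end disc of the row; the four lie 95 mm apart in a straight row on a fixed aluminium tray (120 x 400 mm). Origin: centre of its upper face, 12 mm above the table, level; x runs across the row, y along the row from disc_1 to disc_4. A lip along each of the tray's two long edges stands 3 mm higher than the discs, 56 to 60 mm from the row's line. Which end has the pump bottle beside it changes from start to start.
- disc_2: Flat black rubber disc, 80 mm across, second disc of the row, next to disc_1; the four lie 95 mm apart in a straight row on a fixed aluminium tray (120 x 400 mm). Origin: centre of its upper face, 12 mm above the table, level; x runs across the row, y along the row from disc_1 to disc_4. A lip along each of the tray's two long edges stands 3 mm higher than the discs, 56 to 60 mm from the row's line. Which end has the pump bottle beside it changes from start to start.
- disc_3: Flat black rubber disc, 80 mm across, third disc of the row, next to disc_4; the four lie 95 mm apart in a straight row on a fixed aluminium tray (120 x 400 mm). Origin: centre of its upper face, 12 mm above the table, level; x runs across the row, y along the row from disc_1 to disc_4. A lip along each of the tray's two long edges stands 3 mm higher than the discs, 56 to 60 mm from the row's line. Which end has the pump bottle beside it changes from start to start.
- disc_4: Flat black rubber disc, 80 mm across, the other end disc of the row; the four lie 95 mm apart in a straight row on a fixed aluminium tray (120 x 400 mm). Origin: centre of its upper face, 12 mm above the table, level; x runs across the row, y along the row from disc_1 to disc_4. A lip along each of the tray's two long edges stands 3 mm higher than the discs, 56 to 60 mm from the row's line. Which end has the pump bottle beside it changes from start to start.
- pump: Clear hand-rub bottle with a white pump head, 68 mm across, 164 mm tall, its spout to one side; it stands loose on the table just beyond one end of the row, its centre about 125 mm from the end disc's centre, and marks the end for the largest bottle. Origin: centre of its underside. Not to be moved.
- carton: Small white carton with a teal band, 95 x 60 x 70 mm (x, y, z), loose on the table just beyond the other end of the row, its centre about 125 mm from the end disc's centre. Origin: centre of its underside. Not to be moved.
Mind the look-alikes: they are no part of the job. Leave any brown or red look-alike of the bottle_d alone. Leave any pink look-alike of the bottle_b alone.

How it is judged (in metres and radians):
At the end, for the whole second after the job is handed in: All four bottles stand on the discs in order of size, the largest on the end disc nearest the pump bottle and the smallest at the carton end; each within 12 mm of its disc's centre, resting on it (underside within 6 mm of the disc's face), upright within 0.1 rad and at rest (slower than 0.02 m/s) (((y of pump in the frame of disc_1 below 0 m and horizontal distance between bottle_a and disc_1 below 0.012 m and horizontal distance between bottle_b and disc_2 below 0.012 m and horizontal distance between bottle_c and disc_3 below 0.012 m and horizontal distance between bottle_d and disc_4 below 0.012 m and z of bottle_a in the frame of disc_1 between -0.006 and 0.006 m and z of bottle_b in the frame of disc_2 between -0.006 and 0.006 m and z of bottle_c in the frame of disc_3 between -0.006 and 0.006 m and z of bottle_d in the frame of disc_4 between -0.006 and 0.006 m) or (y of pump in the frame of disc_1 above 0 m and horizontal distance between bottle_a and disc_4 below 0.012 m and horizontal distance between bottle_b and disc_3 below 0.012 m and horizontal distance between bottle_c and disc_2 below 0.012 m and horizontal distance between bottle_d and disc_1 below 0.012 m and z of bottle_a in the frame of disc_4 between -0.006 and 0.006 m and z of bottle_b in the frame of disc_3 between -0.006 and 0.006 m and z of bottle_c in the frame of disc_2 between -0.006 and 0.006 m and z of bottle_d in the frame of disc_1 between -0.006 and 0.006 m)) and angle between each of bottle_a, bottle_b, bottle_c, bottle_d's own z axis and vertical below 0.1 rad and linear speed of each of bottle_a, bottle_b, bottle_c, bottle_d below 0.02 m/s); the robot touches nothing.
It fails at once if a bottle is knocked over (tilted more than 0.8 rad) (angle between any of bottle_a, bottle_b, bottle_c, bottle_d's own z axis and vertical above 0.8 rad).
It fails at once if the pump bottle or the carton is moved more than 25 mm or tipped more than 0.4 rad (distance of any of pump, carton from where it was at the start of the episode above 0.025 m or angle between any of pump, carton's own z axis and vertical above 0.4 rad).
It also fails if it takes over 104 s, if anything falls off the work surface, if the arm or the gripper's body presses on something with over 40 N, if the wrist force passes 120 N, or if a joint passes its speed limit or range.

## Robot

A 6-joint arm with a two-finger parallel gripper is mounted at the origin on the work surface. World frame = base frame: x ahead of the robot, y to its left, z up, the work surface at z = 0. Lengths are in mm, angles in rad, forces in N, time in s.
With the tool pointing down it reaches from about 225 to 875 mm from the base axis. Payload 3.4 kg.
Tool frame: the origin (TCP) lies between the finger pads; the fingertips stand 17 mm ahead of it and the grasp point (between the pads) lies 2 mm behind it; z points along the fingers, x is the direction in which the jaws open and shut, and the axes are right-handed (so a half turn about z gives the same grasp; the last joint's range is limited). The gripper opens to 85 mm and grips with 20 to 120 N. Pads are 22 mm wide; open, the fingers measure 114 mm over their backs; the gripper's body (76 mm by 85 mm) begins 54 mm behind the grasp point. The pads swing forward as they close: fully open they stand 13 mm farther back than shut.
Start: joints at [1.171, 0.276, 1.505, -0, 1.361, -0.121], TCP at [158.257, 552.825, 248.328] pointing down, gripper open.
Joint ranges: [-2.89, 2.89], [-0.75, 2.08], [0.22, 2.7], [-1.18, 4.32], [0.11, 2.71], [-2.7, 2.7]. Speed limits (rad/s): [2.57, 2.57, 3.14, 3.14, 3.14, 3.14].

## Interface

Orientations are given as a rotation vector (axis times angle).
In Python, from workcell import env gives the robot as it stands.
- The arm moves only by the shell command python3 -m jog 'ROWS' [FORCE]. ROWS is JSON, a list of rows, each an object with "fingers": the gripper command: -1 is shut, 1 is fully open, values between are in proportion; "travel": the shift along the tool's x, y, z in m, a list of three; "spin": the turn about the tool's z in rad. In form: [{"fingers": fingers, "travel": [tx, ty, tz], "spin": spin}, ...]. A call has exactly 8 rows; each row shifts and turns the pose as measured when the row begins, along the tool's axes as they then stand; what a row does not reach is not made up. A row lasts 1/10 s, in which the tool goes at most 50 mm and 8.59 degrees, less where a joint would pass 70% of its speed; a pose out of reach is approached as far as the arm can. A call with a gripper value outside its range is refused whole. The fingers move at their own pace and stop on an object; FORCE is the grip in N (left out, the last holds). Time passes only in rows, so rows that do not move let the fingers close, or fill a call up. It gives the time, the measured TCP pose, the force and the opening at its end, in the units of the state.
- env.get_obs(): the state, without advancing time (a new reading comes with each control period).
- env.get_image(name): name is "scene" or "top" or "wrist"; returns a dict with "frame" (400x640x3 uint8, blue, green, red), "range_z" (400x640 float32, mm along the optical axis (not along the pixel's ray), 0 where there is no reading), "camera_matrix" (3x3 intrinsics, pixels), "rvec" (rotation vector, rad) and "tvec" (3), from world to camera coordinates, as OpenCV has them; the wrist camera has in their place "hand_eye" (4x4, takes a point from camera to tool coordinates, whose origin is the TCP and whose axes are the tool frame's). Camera axes: x right, y down, z forward; pixel columns grow to the right and rows downward; lengths in mm; the calibration is good to about 2 mm. A picture is of the moment at which its call begins: read the wrist's pose just before it.
- env.job_done(): hands the job in, once; it reports no verdict.
Trained networks look in a picture, given as the dict that the camera call returned (one of the last four; its "shot" number tells which), for a name from the list of things; names that differ only in an ending like _2 or _b are one class to them, and where a whole thing is asked for, a point or a joint stands for the part that bears it (a point fixed in the world has none). Each returns a list of dicts, best first, with "confidence" (0 to 1); they miss things now and then, are a little off and sometimes report something else, mostly with a low value. They report only what shows in the picture. A call takes as long as a camera call. They do not tell look-alikes from the thing itself.
- env.regions_of(label, picture): "mask" (400x640 bool, what is visible of it) and "box" ([centre column, centre row, width, height] in pixels, round what is visible of it).
The state is a dict: "clock": time; "joint_positions": joint angles; "dq": joint speeds; "effort": joint torques, N m; "position": TCP position; "orientation": TCP orientation; "force": force on the tool from outside, world axes, zero at the start; "ft_torque": the same for the moment, N m; "gripper_width": opening from 0.0 (shut) to 1.0 (fully open).
Only numpy, scipy, OpenCV 4.12 (cv2) and the standard library are available. Lean on these libraries where they do the work, as an engineer would, in place of code of your own. Each camera call takes 0.05 s, during which the arm holds its last target.

## Working session

There is one attempt and no reset: what is moved stays moved. The work goes in short steps, Python scripts to look and compute and a shell command to move; the robot and the scene stay as the last step left them, time stands still between calls to the robot, and variables do not carry over. Pictures are saved under pics/ and viewed, and the job is handed in when it is done.

```bash
ls; mkdir -p pics; python3 - <<'E'
from workcell import env
import cv2,pickle
o=env.get_obs();print(o)
for n in("scene","top"):
    p=env.get_image(n);cv2.imwrite(f"pics/{n}0.png",p["frame"]);pickle.dump(p,open(f"/tmp/{n}0.pkl","wb"))
E
```

```text
pics
{'clock': 0.0, 'joint_positions': array([ 1.17100569e+00,  2.76603790e-01,  1.50619162e+00, -1.03574238e-05,
        1.36072364e+00, -1.21017448e-01]), 'dq': array([ 0.0005248 ,  0.00034468,  0.00010102, -0.00060795, -0.00134569,
        0.00058433]), 'effort': array([ 2.06687626e-03, -4.16783416e+01, -2.45806789e+01, -2.80708491e-04,
        1.13067072e-02,  1.92092187e-05]), 'position': array([158.03525327, 552.30057961, 247.41138806]), 'orientation': array([ 2.50775323,  1.89067466, -0.00260968]), 'force': array([ 0.53501327, -0.30046808, -0.37824531]), 'ft_torque': array([-0.0052787 , -0.01497472, -0.00719731]), 'gripper_width': 1.0035964946816158}
```

View pics/scene0.png

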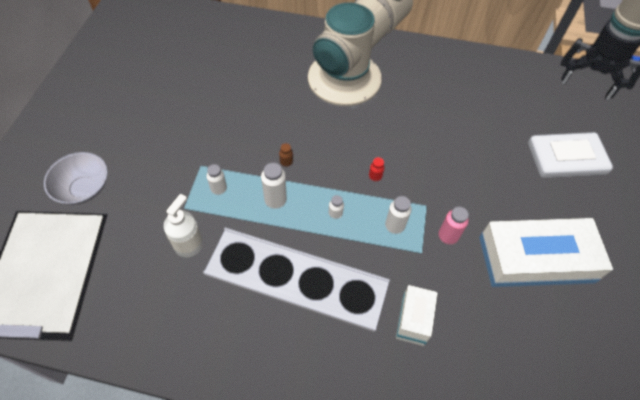

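View pics/top0.png

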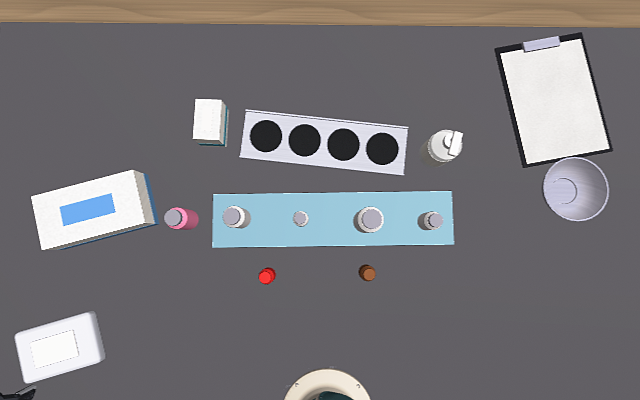

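Bottle candidates in the top view:
- White, on the board: b at (235,217), d at (300,218), a at (370,219), c at (432,220).
- Look-alikes off the board: pink (180,218), red (267,276), brown (368,273).

The pump is at (443,147) and the carton at (210,122). Next I'll measure positions.

```bash
cat > h.py <<'E'
import numpy as np,cv2
def ray(p,uv):
    R=cv2.Rodrigues(np.asarray(p["rvec"],float))[0];t=np.asarray(p["tvec"],float).ravel()
    K=np.asarray(p["camera_matrix"],float)
    d=np.linalg.inv(K)@np.array([uv[0],uv[1],1.]);return -R.T@t,R.T@d
def onplane(p,uv,z):
    c,d=ray(p,uv);return c+d*(z-c[2])/d[2]
def cloud(p):
    K=p["camera_matrix"];z=p["range_z"];v,u=np.mgrid[:400,:640]
    P=np.stack([(u-K[0,2])/K[0,0]*z,(v-K[1,2])/K[1,1]*z,z],-1)
    if "rvec" in p:
        R=cv2.Rodrigues(np.asarray(p["rvec"],float))[0];t=np.asarray(p["tvec"],float).ravel()
        return (P-t)@R
    return P
def mec(m):
    ys,xs=np.nonzero(m);return cv2.minEnclosingCircle(np.stack([xs,ys],1).astype(np.float32))
E
python3 - <<'E'
from workcell import env
from h import *
for n in("top","scene"):
    p=env.get_image(n);C=cloud(p);print(n,onplane(p,(320,200),0))
    for lab,k in(("disc_1",4),("bottle_a",9),("bottle_b",2),("bottle_c",2),("bottle_d",2),("pump",1),("carton",1)):
        if n=="scene" and lab in("bottle_b",): pass
        for r in env.regions_of(lab,p)[:7]:
            m=r["mask"]; 
            if m.sum()<5: continue
            ys,xs=np.nonzero(m);c=(xs.mean(),ys.mean())
            Q=C[m&(p["range_z"]>0)];zt=np.percentile(Q[:,2],97) if len(Q) else 0
            T=Q[Q[:,2]>zt-5] if len(Q) else Q
            w=onplane(p,c,12) if lab=="disc_1" else T.mean(0)
            print(lab,round(r["confidence"],2),np.round(c,1),m.sum(),"ztop %.0f"%zt,np.round(w,1))
E
```

```text
top [499.89766791  21.33692428   0.        ]
disc_1 0.89 [303.7 139.7] 826 ztop 16 [645.8  63.   12. ]
disc_1 0.85 [342.1 144.1] 781 ztop 15 [636.2 -30.5  12. ]
disc_1 0.78 [381.5 148.2] 835 ztop 16 [ 627.3 -126.2   12. ]
disc_1 0.65 [265.5 135.7] 826 ztop 15 [654.7 156.7  12. ]
bottle_a 0.94 [180.7 218.6] 585 ztop 104 [447.9 340.2 102.5]
bottle_a 0.83 [428.9 220.7] 372 ztop 87 [ 451.9 -230.4   84.6]
bottle_a 0.74 [236.1 216.7] 508 ztop 109 [453.3 213.  106.7]
bottle_a 0.67 [366.  272.5] 171 ztop 63 [330.5 -87.1  60.8]
bottle_a 0.6 [368.  219.8] 584 ztop 132 [450.1 -84.2 129.7]
bottle_a 0.58 [266.2 275.5] 185 ztop 63 [319.8 144.   60.7]
bottle_a 0.46 [300.  217.9] 210 ztop 67 [452.9  67.9  64.7]
bottle_b 0.94 [180.7 218.6] 585 ztop 104 [447.9 340.2 102.5]
bottle_b 0.83 [428.9 220.7] 372 ztop 87 [ 451.9 -230.4   84.6]
bottle_b 0.74 [236.1 216.7] 508 ztop 109 [453.3 213.  106.7]
bottle_b 0.67 [366.  272.5] 171 ztop 63 [330.5 -87.1  60.8]
bottle_b 0.6 [368.  219.8] 584 ztop 132 [450.1 -84.2 129.7]
bottle_b 0.58 [266.2 275.5] 185 ztop 63 [319.8 144.   60.7]
bottle_b 0.46 [300.  217.9] 21
[... 2521 characters left out ...]
66 ztop 102 [451.8 339.8 100.2]
bottle_c 0.56 [216.3 179.9] 429 ztop 85 [ 455.9 -231.4   83.1]
bottle_c 0.55 [286.  155.4] 289 ztop 61 [333.  -88.5  59.3]
bottle_d 0.92 [398.2 215.2] 647 ztop 106 [456.9 211.8 104.6]
bottle_d 0.76 [376.5 169.5] 294 ztop 61 [322.  142.1  58.4]
bottle_d 0.74 [336.  207.3] 306 ztop 64 [456.   67.   62.7]
bottle_d 0.73 [273.9 186.1] 973 ztop 129 [454.5 -85.2 127.7]
bottle_d 0.59 [453.3 225.3] 766 ztop 102 [451.8 339.8 100.2]
bottle_d 0.56 [216.3 179.9] 429 ztop 85 [ 455.9 -231.4   83.1]
bottle_d 0.55 [286.  155.4] 289 ztop 61 [333.  -88.5  59.3]
pump 0.87 [182.3 229.7] 1465 ztop 163 [ 606.9 -247.   162.2]
carton 0.72 [416.5 315.7] 1864 ztop 72 [680.2 283.4  69. ]
```

```bash
python3 - <<'E'
import cv2,pickle
p=pickle.load(open("/tmp/top0.pkl","rb"));cv2.imwrite("pics/crop0.png",cv2.resize(p["frame"][90:290,150:470],None,fx=2.5,fy=2.5,interpolation=cv2.INTER_CUBIC))
E
```

```text
(no output)
```

View pics/crop0.png

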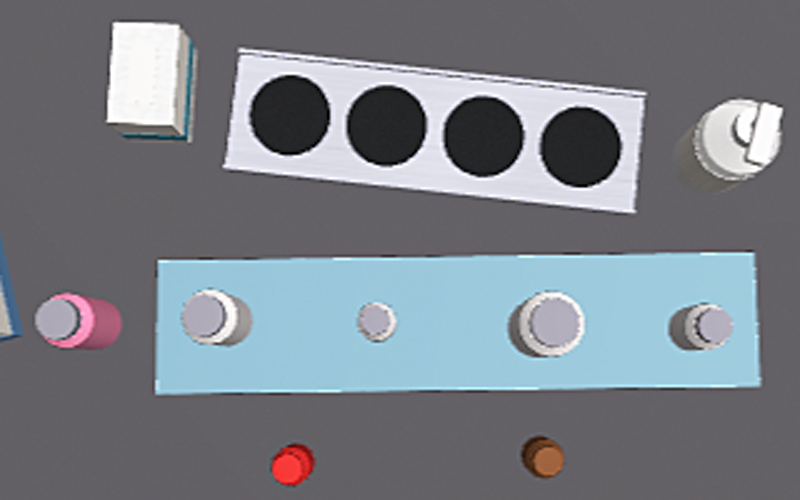

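Four clear white bottles by height: a 129, b 106, c 84 and d 64 mm over the 4 mm board, matching the description. Start: spin the tool so the jaws open across the row.

```bash
cat > st.py <<'E'
from workcell import env
import numpy as np,sys
from scipy.spatial.transform import Rotation as Ro
B=dict(a=(452.3,-84.7),b=(455.1,212.4),c=(453.9,-230.9),d=(454.5,67.4))
D=dict(d=(656.9,156.9),c=(647.5,62.4),b=(638.1,-32.2),a=(628.7,-126.7))
def go(x,y,z=None,yaw=-0.099):
    o=env.get_obs();R=Ro.from_rotvec(o["orientation"]).as_matrix();p=o["position"]
    y0=np.arctan2(R[1,0],R[0,0]);t=np.array([x,y,p[2] if z is None else z])
    print("t %.2f pos"%o["clock"],p.round(1),"yaw %.3f spin %.3f"%(y0,y0-yaw),"tilt %.4f"%np.arccos(-R[2,2]),"travel mm",(R.T@(t-p)).round(1),"w %.3f F"%o["gripper_width"],o["force"].round(1))
if __name__=="__main__":
    k=sys.argv[1]
    if k in B or k in("A","B","C","D"):
        q=B[k] if k in B else D[k.lower()]
    else: q=tuple(float(v) for v in k.split(","))
    go(*q[:2],float(sys.argv[2]) if len(sys.argv)>2 else None)
E
python3 -m jog '[{"fingers":1,"travel":[0,0,0],"spin":0.15},{"fingers":1,"travel":[0,0,0],"spin":0.15},{"fingers":1,"travel":[0,0,0],"spin":0.15},{"fingers":1,"travel":[0,0,0],"spin":0.15},{"fingers":1,"travel":[0,0,0],"spin":0.15},{"fingers":1,"travel":[0,0,0],"spin":0.15},{"fingers":1,"travel":[0,0,0],"spin":0.15},{"fingers":1,"travel":[0,0,0],"spin":0.15}]' 40; python3 st.py a 248
```

```text
clock: 1.7
position: [158.3, 552.8, 248.4]
orientation: [-3.138, -0.135, -0.0]
force: [-0.3, -0.7, 1.0]
gripper_width: 1.0
t 1.70 pos [158.3 552.8 248.4] yaw 0.086 spin 0.185 tilt 0.0002 travel mm [2.383e+02 6.604e+02 3.000e-01] w 1.000 F [-0.3 -0.7  1. ]
```

```bash

python3 -m jog '[{"fingers":1,"travel":[0,0,0],"spin":0.0925},{"fingers":1,"travel":[0,0,0],"spin":0.0925},{"fingers":1,"travel":[0.022,0.038,0],"spin":0},{"fingers":1,"travel":[0.022,0.038,0],"spin":0},{"fingers":1,"travel":[0.022,0.038,0],"spin":0},{"fingers":1,"travel":[0.022,0.038,0],"spin":0},{"fingers":1,"travel":[0.022,0.038,0],"spin":0},{"fingers":1,"travel":[0.022,0.038,0],"spin":0}]'
python3 -m jog '[{"fingers":1,"travel":[0.024,0.04,0],"spin":0},{"fingers":1,"travel":[0.024,0.04,0],"spin":0},{"fingers":1,"travel":[0.024,0.04,0],"spin":0},{"fingers":1,"travel":[0.024,0.04,0],"spin":0},{"fingers":1,"travel":[0.024,0.04,0],"spin":0},{"fingers":1,"travel":[0.024,0.04,0],"spin":0},{"fingers":1,"travel":[0.024,0.04,0],"spin":0},{"fingers":1,"travel":[0,0,0],"spin":0}]'; python3 st.py a 248
```

```text
clock: 2.5
position: [267.0, 310.0, 247.1]
orientation: [-3.133, 0.156, -0.004]
force: [1.4, 0.6, -0.1]
gripper_width: 1.001
clock: 3.3
position: [412.7, -2.4, 249.3]
orientation: [-3.133, 0.164, -0.024]
force: [-0.3, 0.7, -0.1]
gripper_width: 1.001
t 3.30 pos [412.7  -2.4 249.3] yaw -0.104 spin -0.005 tilt 0.0157 travel mm [47.9 77.8  1.6] w 1.001 F [-0.3  0.7 -0.1]
```

```bash

python3 -m jog '[{"fingers":1,"travel":[0.012,0.02,0],"spin":0},{"fingers":1,"travel":[0.012,0.02,0],"spin":0},{"fingers":1,"travel":[0.012,0.02,0],"spin":0},{"fingers":1,"travel":[0.012,0.018,0],"spin":0},{"fingers":1,"travel":[0,0,0],"spin":0},{"fingers":1,"travel":[0,0,0],"spin":0},{"fingers":1,"travel":[0,0,0],"spin":0},{"fingers":1,"travel":[0,0,0],"spin":0}]'; python3 st.py a 248
cat > wr.py <<'E'
from workcell import env
from h import *
from scipy.spatial.transform import Rotation as Ro
import sys
o=env.get_obs();p=env.get_image("wrist");cv2.imwrite(f"pics/{sys.argv[1]}.png",p["frame"])
H=np.array(p["hand_eye"]);R=Ro.from_rotvec(o["orientation"]).as_matrix()
C=cloud(p);W=(C@H[:3,:3].T+H[:3,3])@R.T+o["position"]
for lab in sys.argv[2:]:
    for r in env.regions_of(lab,p)[:5]:
        m=r["mask"]&(p["range_z"]>0);Q=W[m]
        if len(Q)<10: continue
        if lab.startswith("disc"): T=Q
        else:
            zt=np.percentile(Q[:,2],95);T=Q[Q[:,2]>zt-5]
        (cx,cy),rad=cv2.minEnclosingCircle(T[:,:2].astype(np.float32))
        print(lab,round(r["confidence"],2),np.round(r["box"]),"mean",T.mean(0).round(1),"circ",np.round([cx,cy,rad],1))
E
python3 wr.py w1 bottle_a
```

```text
clock: 4.1
position: [450.9, -84.0, 249.4]
orientation: [-3.128, 0.166, -0.019]
force: [-0.8, 1.0, 0.3]
gripper_width: 0.997
t 4.10 pos [450.9 -84.  249.4] yaw -0.106 spin -0.007 tilt 0.0157 travel mm [1.4 0.6 1.4] w 0.997 F [-0.8  1.   0.3]
bottle_a 0.9 [336. 299.  34.  58.] mean [ 451.6 -230.6   83.6] circ [ 451.3 -231.6   15.5]
bottle_a 0.89 [308.  28.  37.  49.] mean [452.8  66.3  63.7] circ [452.8  66.6  13.2]
bottle_a 0.76 [219. 194.  39.  37.] mean [330.2 -88.5  59.7] circ [329.4 -89.2  13.3]
bottle_a 0.73 [322. 188.  62.  73.] mean [450.  -84.7 128.7] circ [450.  -85.3  20.6]
```

View pics/w1.png

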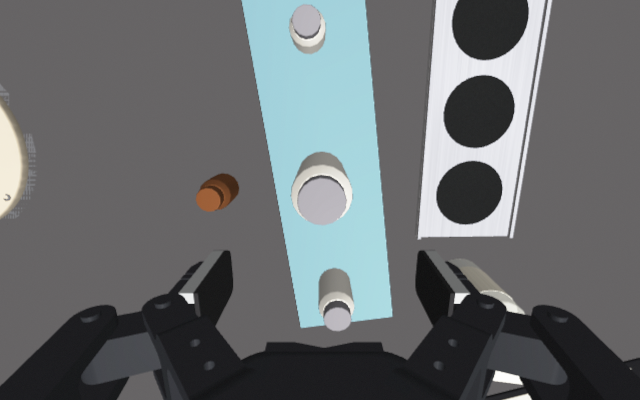

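```bash

python3 -m jog '[{"fingers":1,"travel":[0,0.001,0.025],"spin":-0.007},{"fingers":1,"travel":[0,0,0.025],"spin":0},{"fingers":1,"travel":[0,0,0.025],"spin":0},{"fingers":1,"travel":[0,0,0.025],"spin":0},{"fingers":1,"travel":[0,0,0.025],"spin":0},{"fingers":1,"travel":[0,0,0.02],"spin":0},{"fingers":1,"travel":[0,0,0.012],"spin":0},{"fingers":1,"travel":[0,0,0],"spin":0}]'; python3 st.py a 86
```

```text
clock: 5.0
position: [454.3, -80.5, 90.0]
orientation: [-3.13, 0.146, -0.031]
force: [-0.5, -0.4, -0.1]
gripper_width: 1.002
t 5.00 pos [454.3 -80.5  90. ] yaw -0.094 spin 0.005 tilt 0.0214 travel mm [-1.7  4.4  3.9] w 1.002 F [-0.5 -0.4 -0.1]
```

```bash

python3 -m jog '[{"fingers":1,"travel":[-0.003,0.004,0.003],"spin":0},{"fingers":1,"travel":[0,0,0],"spin":0},{"fingers":-1,"travel":[0,0,0],"spin":0},{"fingers":-1,"travel":[0,0,0],"spin":0},{"fingers":-1,"travel":[0,0,0],"spin":0},{"fingers":-1,"travel":[0,0,0],"spin":0},{"fingers":-1,"travel":[0,0,0],"spin":0},{"fingers":-1,"travel":[0,0,0],"spin":0}]' 40; python3 st.py A 130
```

```text
clock: 5.8
position: [452.0, -84.6, 89.6]
orientation: [-3.132, 0.145, -0.039]
force: [0.2, 0.4, -2.2]
gripper_width: 0.647
t 5.80 pos [452.  -84.6  89.6] yaw -0.093 spin 0.006 tilt 0.0256 travel mm [180.8  25.2 -36.1] w 0.647 F [ 0.2  0.4 -2.2]
```

```bash

python3 -m jog '[{"fingers":-1,"travel":[0,0,-0.015],"spin":0},{"fingers":-1,"travel":[0,0,-0.02],"spin":0},{"fingers":-1,"travel":[0.015,0.002,-0.005],"spin":0},{"fingers":-1,"travel":[0.025,0.004,0],"spin":0},{"fingers":-1,"travel":[0.03,0.005,0],"spin":0},{"fingers":-1,"travel":[0.03,0.005,0],"spin":0},{"fingers":-1,"travel":[0.03,0.005,0],"spin":0},{"fingers":-1,"travel":[0.025,0.004,0],"spin":0}]'; python3 st.py A 130;
```

```text
clock: 6.6
position: [601.8, -122.9, 131.2]
orientation: [-3.129, 0.145, -0.024]
force: [0.1, -0.8, -1.4]
gripper_width: 0.641
t 6.60 pos [ 601.8 -122.9  131.2] yaw -0.093 spin 0.006 tilt 0.0179 travel mm [27.2  1.3  1.6] w 0.641 F [ 0.1 -0.8 -1.4]
```

```bash

python3 -m jog '[{"fingers":-1,"travel":[0.014,0.001,0],"spin":0},{"fingers":-1,"travel":[0.009,0,0],"spin":0.006},{"fingers":-1,"travel":[0.003,0,0],"spin":0},{"fingers":-1,"travel":[0,0,0],"spin":0},{"fingers":-1,"travel":[0,0,0],"spin":0},{"fingers":-1,"travel":[0,0,0],"spin":0},{"fingers":-1,"travel":[0,0,0],"spin":0},{"fingers":-1,"travel":[0,0,0],"spin":0}]'; python3 st.py A 98; python3 wr.py w2 disc_1 bottle_a
```

```text
clock: 7.4
position: [628.1, -126.3, 129.2]
orientation: [-3.127, 0.155, -0.017]
force: [0.4, 0.3, -2.1]
gripper_width: 0.648
t 7.40 pos [ 628.1 -126.3  129.2] yaw -0.099 spin -0.000 tilt 0.0151 travel mm [ 0.3  0.6 31.2] w 0.648 F [ 0.4  0.3 -2.1]
disc_1 0.95 [322. 185.  97.  65.] mean [ 630.2 -107.    12.1] circ [ 627.2 -126.9   40.1]
disc_1 0.55 [322.  77. 109. 110.] mean [636.3 -31.2  11.8] circ [636.4 -32.1  40.8]
bottle_a 0.77 [324. 262. 140. 172.] mean [ 629.2 -119.7  168.5] circ [ 628.6 -126.2   20.4]
```

View pics/w2.png

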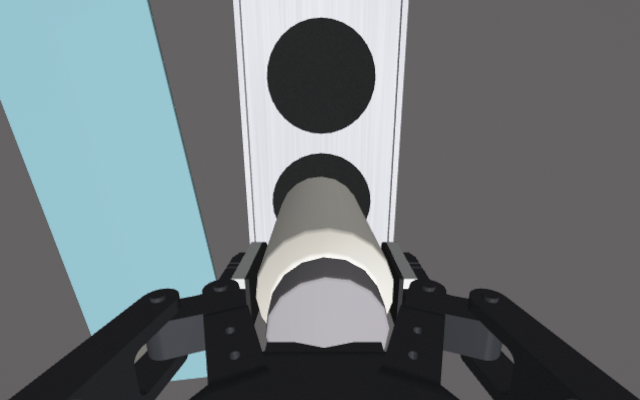

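The bottle in the jaws is centred over the nearest disc, with its foot at about (322,180). The wrist circle fit agrees to 1.5 mm, so I'll lower it.

```bash
sed -i 's/^D=.*/D=dict(d=(655.5,156.9),c=(646.2,62.4),b=(636.8,-32.2),a=(627.6,-126.7))/' st.py
python3 -m jog '[{"fingers":-1,"travel":[0,0,0.012],"spin":0},{"fingers":-1,"travel":[0,0,0.01],"spin":0},{"fingers":-1,"travel":[0,0,0.005],"spin":0},{"fingers":-1,"travel":[0,0,0],"spin":0},{"fingers":-1,"travel":[0,0,0],"spin":0},{"fingers":-1,"travel":[0,0,0],"spin":0},{"fingers":-1,"travel":[0,0,0],"spin":0},{"fingers":-1,"travel":[0,0,0],"spin":0}]'; python3 st.py A 97.6
```

```text
clock: 8.35
position: [628.6, -126.1, 99.0]
orientation: [-3.127, 0.155, -0.016]
force: [0.5, -1.2, -2.2]
gripper_width: 0.647
t 8.35 pos [ 628.6 -126.1   99. ] yaw -0.099 spin -0.000 tilt 0.0148 travel mm [-0.9  0.7  1.4] w 0.647 F [ 0.5 -1.2 -2.2]
```

```bash

python3 -m jog '[{"fingers":-1,"travel":[0,0,0.0015],"spin":0},{"fingers":-1,"travel":[0,0,0],"spin":0},{"fingers":0.5,"travel":[0,0,0],"spin":0},{"fingers":0.7,"travel":[0,0,0],"spin":0},{"fingers":1,"travel":[0,0,0],"spin":0},{"fingers":1,"travel":[0,0,0],"spin":0},{"fingers":1,"travel":[0,0,0],"spin":0},{"fingers":1,"travel":[0,0,0],"spin":0}]'; python3 st.py c 190
```

```text
clock: 9.15
position: [630.3, -126.6, 100.0]
orientation: [-3.128, 0.155, -0.024]
force: [0.2, 0.3, 0.4]
gripper_width: 0.998
t 9.15 pos [ 630.3 -126.6  100. ] yaw -0.099 spin -0.000 tilt 0.0180 travel mm [-163.8  120.3  -93.7] w 0.998 F [0.2 0.3 0.4]
```

```bash

python3 -m jog '[{"fingers":1,"travel":[0,0,-0.02],"spin":0},{"fingers":1,"travel":[0,0,-0.03],"spin":0},{"fingers":1,"travel":[0,0,-0.03],"spin":0},{"fingers":1,"travel":[0,0,-0.015],"spin":0},{"fingers":1,"travel":[-0.03,0,0],"spin":0},{"fingers":1,"travel":[-0.04,0,0],"spin":0},{"fingers":1,"travel":[-0.04,0.02,0],"spin":0},{"fingers":1,"travel":[-0.02,0.03,0],"spin":0}]'; python3 st.py c 190
```

```text
clock: 9.95
position: [493.9, -162.3, 195.3]
orientation: [-3.128, 0.146, -0.028]
force: [0.1, -0.9, -0.6]
gripper_width: 1.002
t 9.95 pos [ 493.9 -162.3  195.3] yaw -0.093 spin 0.006 tilt 0.0204 travel mm [-33.5  72.1   3.9] w 1.002 F [ 0.1 -0.9 -0.6]
```

```bash

python3 -m jog '[{"fingers":1,"travel":[-0.012,0.025,0],"spin":0.006},{"fingers":1,"travel":[-0.012,0.025,0.01],"spin":0},{"fingers":1,"travel":[-0.011,0.022,0.01],"spin":0},{"fingers":1,"travel":[0,0,0.02],"spin":0},{"fingers":1,"travel":[0,0,0.02],"spin":0},{"fingers":1,"travel":[0,0,0.01],"spin":0},{"fingers":1,"travel":[0,0,0],"spin":0},{"fingers":1,"travel":[0,0,0],"spin":0}]'; python3 st.py c 41; python3 wr.py w3 bottle_c
```

```text
clock: 10.75
position: [448.5, -235.8, 124.8]
orientation: [-3.132, 0.163, -0.035]
force: [1.5, -0.2, -0.2]
gripper_width: 0.998
t 10.75 pos [ 448.5 -235.8  124.8] yaw -0.104 spin -0.005 tilt 0.0227 travel mm [ 3.  -4.9 83.9] w 0.998 F [ 1.5 -0.2 -0.2]
bottle_c 0.96 [326. 213.  65.  79.] mean [ 451.5 -231.4   83.6] circ [ 451.5 -232.3   15.5]
bottle_c 0.64 [107.  24. 104.  43.] mean [330.5 -98.8  59.2] circ [329.7 -95.7  11.4]
bottle_c 0.61 [579.  36. 122.  69.] mean [ 602.5 -139.9   91.4] circ [ 606.  -141.4   13.2]
```

View pics/w3.png

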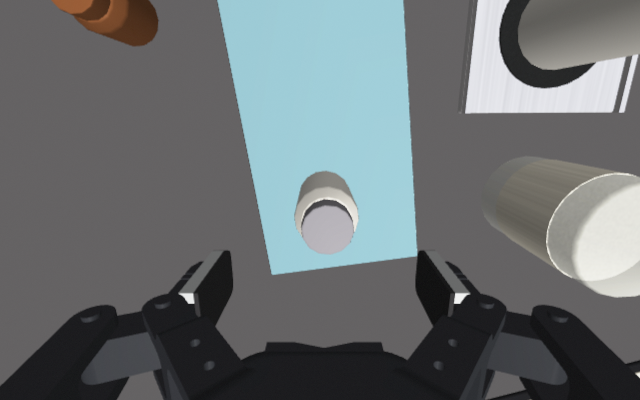

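Bottle c is between the jaws at (326,213); bottle a stands on its disc at top right. Descend.

```bash

python3 -m jog '[{"fingers":1,"travel":[0.001,-0.004,0.01],"spin":-0.005},{"fingers":1,"travel":[0,0,0.02],"spin":0},{"fingers":1,"travel":[0,0,0.02],"spin":0},{"fingers":1,"travel":[0,0,0.02],"spin":0},{"fingers":1,"travel":[0,0,0.012],"spin":0},{"fingers":1,"travel":[0,0,0.002],"spin":0},{"fingers":1,"travel":[0,0,0],"spin":0},{"fingers":1,"travel":[0,0,0],"spin":0}]'; python3 st.py 451.7,-231.8 41
```

```text
clock: 11.65
position: [456.9, -230.9, 40.8]
orientation: [-3.138, 0.148, -0.05]
force: [0.3, 0.3, 0.5]
gripper_width: 0.995
t 11.65 pos [ 456.9 -230.9   40.8] yaw -0.094 spin 0.005 tilt 0.0318 travel mm [-5.1  1.3 -0.4] w 0.995 F [0.3 0.3 0.5]
```

```bash
sed -i 's/"tilt %.4f"%np.arccos(-R\[2,2\])/"zax",R[:2,2].round(4)/' st.py
python3 -m jog '[{"fingers":1,"travel":[-0.005,0.001,0],"spin":0},{"fingers":1,"travel":[0,0,0],"spin":0},{"fingers":-1,"travel":[0,0,0],"spin":0},{"fingers":-1,"travel":[0,0,0],"spin":0},{"fingers":-1,"travel":[0,0,0],"spin":0},{"fingers":-1,"travel":[0,0,0],"spin":0},{"fingers":-1,"travel":[0,0,0],"spin":0},{"fingers":-1,"travel":[0,0,0],"spin":0}]' 40; python3 st.py 500,-20 75
```

```text
clock: 12.45
position: [452.4, -232.4, 43.6]
orientation: [3.135, -0.148, 0.056]
force: [-1.3, 0.4, 0.4]
gripper_width: 0.479
t 12.45 pos [ 452.4 -232.4   43.6] yaw -0.094 spin 0.005 zax [ 0.0358 -0.0046] travel mm [  28.5 -215.9  -30.6] w 0.479 F [-1.3  0.4  0.4]
```

```bash

python3 -m jog '[{"fingers":-1,"travel":[0,0,-0.015],"spin":0},{"fingers":-1,"travel":[0,-0.01,-0.02],"spin":0},{"fingers":-1,"travel":[0.005,-0.025,-0.005],"spin":0},{"fingers":-1,"travel":[0.005,-0.035,0],"spin":0},{"fingers":-1,"travel":[0.005,-0.04,0],"spin":0},{"fingers":-1,"travel":[0.005,-0.04,0],"spin":0},{"fingers":-1,"travel":[0.01,-0.04,0],"spin":0},{"fingers":-1,"travel":[0.02,-0.035,0],"spin":0}]'; python3 st.py C 85
```

```text
clock: 13.25
position: [522.8, -10.5, 84.4]
orientation: [3.133, -0.164, 0.053]
force: [1.1, -0.6, -1.4]
gripper_width: 0.483
t 13.25 pos [522.8 -10.5  84.4] yaw -0.105 spin -0.006 zax [ 0.0338 -0.0054] travel mm [115.1 -85.4   3.2] w 0.483 F [ 1.1 -0.6 -1.4]
```

```bash

python3 -m jog '[{"fingers":-1,"travel":[0.025,-0.02,0],"spin":0},{"fingers":-1,"travel":[0.03,-0.02,0],"spin":0},{"fingers":-1,"travel":[0.025,-0.02,0],"spin":0},{"fingers":-1,"travel":[0.02,-0.015,0],"spin":-0.006},{"fingers":-1,"travel":[0.01,-0.007,0],"spin":0},{"fingers":-1,"travel":[0,0,0],"spin":0},{"fingers":-1,"travel":[0,0,0],"spin":0},{"fingers":-1,"travel":[0,0,0],"spin":0}]'; python3 st.py C 53;  python3 wr.py w4 disc_1 bottle_c
```

```text
clock: 14.05
position: [644.4, 70.0, 83.7]
orientation: [3.136, -0.141, 0.047]
force: [0.2, 0.0, -0.8]
gripper_width: 0.486
t 14.05 pos [644.4  70.   83.7] yaw -0.090 spin 0.009 zax [ 0.03   -0.0035] travel mm [ 1.5  7.4 30.8] w 0.486 F [ 0.2  0.  -0.8]
disc_1 0.93 [322. 207. 116.  73.] mean [647.4  80.1  11.9] circ [645.3  61.3  40.7]
disc_1 0.63 [325.  77. 137. 141.] mean [654.9 158.4  11.8] circ [655.1 157.   40.9]
disc_1 0.56 [324. 332. 103.  19.] mean [610.2 -18.9  12.4] circ [642.6  15.   59.2]
bottle_c 0.89 [ 39. 259.  75.  83.] mean [465.7  65.4  46.8] circ [458.9  65.6  15.6]
bottle_c 0.77 [323. 276. 104. 142.] mean [644.3  75.6 123.8] circ [644.1  71.   15.5]
bottle_c 0.68 [ 4. 22.  5. 42.] mean [475.  204.3   6.2] circ [473.7 204.7  11.2]
```

View pics/w4.png

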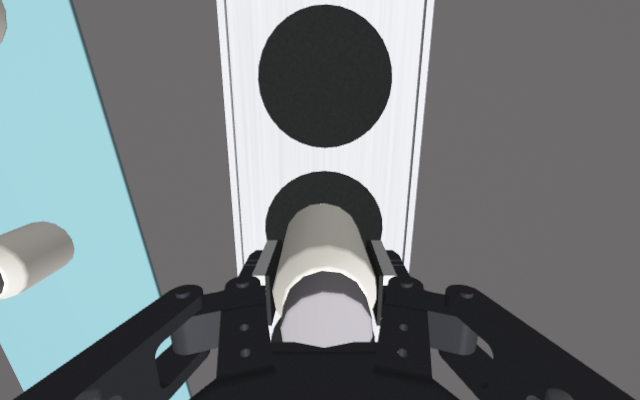

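Bottle c in the jaws sits 8 mm short of the second disc's centre (row ~207 in the view). Correct and lower.

```bash

python3 -m jog '[{"fingers":-1,"travel":[0.001,0.004,0],"spin":0.009},{"fingers":-1,"travel":[0,0.004,0.01],"spin":0},{"fingers":-1,"travel":[0,0,0.01],"spin":0},{"fingers":-1,"travel":[0,0,0.006],"spin":0},{"fingers":-1,"travel":[0,0,0.002],"spin":0},{"fingers":-1,"travel":[0,0,0],"spin":0},{"fingers":-1,"travel":[0,0,0],"spin":0},{"fingers":-1,"travel":[0,0,0],"spin":0}]'; python3 st.py C 51.6
```

```text
clock: 15.0
position: [644.2, 59.6, 53.3]
orientation: [3.135, -0.16, 0.046]
force: [-0.7, -0.7, -0.9]
gripper_width: 0.482
t 15.00 pos [644.2  59.6  53.3] yaw -0.102 spin -0.003 zax [ 0.0288 -0.0036] travel mm [ 1.6 -3.   1.7] w 0.482 F [-0.7 -0.7 -0.9]
```

```bash

python3 -m jog '[{"fingers":-1,"travel":[0.0015,-0.002,0],"spin":0},{"fingers":-1,"travel":[0,0,0.0015],"spin":0},{"fingers":0.2,"travel":[0,0,0],"spin":0},{"fingers":0.5,"travel":[0,0,0],"spin":0},{"fingers":1,"travel":[0,0,0],"spin":0},{"fingers":1,"travel":[0,0,0],"spin":0},{"fingers":1,"travel":[0,0,-0.02],"spin":0},{"fingers":1,"travel":[0,0,-0.03],"spin":0}]'; python3 st.py b 150
```

```text
clock: 15.8
position: [642.7, 62.0, 100.0]
orientation: [3.135, -0.159, 0.036]
force: [-0.3, 0.1, -0.6]
gripper_width: 0.999
t 15.80 pos [642.7  62.  100. ] yaw -0.102 spin -0.003 zax [ 0.0228 -0.0035] travel mm [-200.7 -130.5  -54.8] w 0.999 F [-0.3  0.1 -0.6]
```

```bash

python3 -m jog '[{"fingers":1,"travel":[0,0,-0.03],"spin":0},{"fingers":1,"travel":[-0.02,-0.015,-0.03],"spin":0},{"fingers":1,"travel":[-0.03,-0.02,0],"spin":0},{"fingers":1,"travel":[-0.035,-0.024,0],"spin":0},{"fingers":1,"travel":[-0.035,-0.024,0],"spin":0},{"fingers":1,"travel":[-0.035,-0.024,0],"spin":0},{"fingers":1,"travel":[-0.02,-0.01,0],"spin":0},{"fingers":1,"travel":[0,0,0],"spin":0}]'; python3 st.py b 150; python3 wr.py w5 bottle_b
```

```text
clock: 16.6
position: [478.1, 199.6, 162.7]
orientation: [-3.137, 0.166, -0.059]
force: [0.7, 0.6, -1.0]
gripper_width: 1.0
t 16.60 pos [478.1 199.6 162.7] yaw -0.106 spin -0.007 zax [ 0.0375 -0.0019] travel mm [-24.7 -10.3  11.8] w 1.000 F [ 0.7  0.6 -1. ]
bottle_b 0.97 [151. 276.  62.  62.] mean [321.1 144.8  59.7] circ [366.3 175.8  69.5]
bottle_b 0.89 [504. 300.  58.  29.] mean [645.2  81.5  58.9] circ [645.8  79.8   9.9]
bottle_b 0.87 [247.  31.  91.  56.] mean [447.8 326.2 101.2] circ [448.  329.8  14.5]
bottle_b 0.86 [308. 322.  38.  54.] mean [455.8  77.7  61.1] circ [454.3  73.2  11.8]
bottle_b 0.84 [283. 196.  72.  86.] mean [453.3 213.6 105.7] circ [453.1 212.8  18.1]
```

View pics/w5.png

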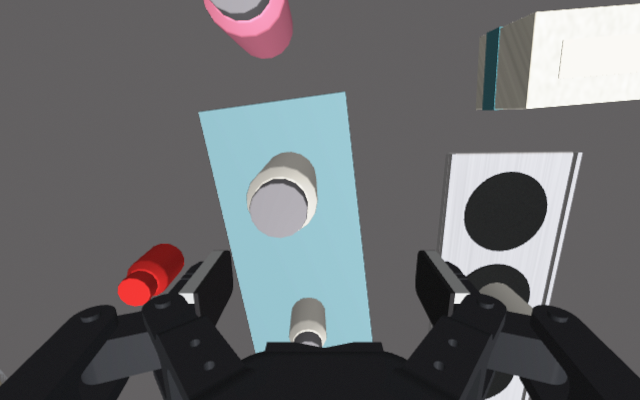

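```bash

python3 -m jog '[{"fingers":1,"travel":[-0.013,-0.006,0],"spin":-0.007},{"fingers":1,"travel":[-0.013,-0.005,0],"spin":0},{"fingers":1,"travel":[-0.001,0,0.015],"spin":0},{"fingers":1,"travel":[-0.001,0,0.02],"spin":0},{"fingers":1,"travel":[-0.001,0,0.02],"spin":0},{"fingers":1,"travel":[-0.001,0,0.02],"spin":0},{"fingers":1,"travel":[0,0,0.01],"spin":0},{"fingers":1,"travel":[0,0,0],"spin":0}]'; python3 st.py 453.2,213 62
```

```text
clock: 17.5
position: [457.1, 212.5, 74.9]
orientation: [-3.135, 0.167, -0.07]
force: [0.7, 1.0, 1.0]
gripper_width: 0.998
t 17.50 pos [457.1 212.5  74.9] yaw -0.107 spin -0.008 zax [ 0.0446 -0.0014] travel mm [-4.5 -0.  12.8] w 0.998 F [0.7 1.  1. ]
```

```bash

python3 -m jog '[{"fingers":1,"travel":[-0.004,0,0.007],"spin":0},{"fingers":1,"travel":[0,0,0.005],"spin":0},{"fingers":1,"travel":[0,0,0],"spin":0},{"fingers":-1,"travel":[0,0,0],"spin":0},{"fingers":-1,"travel":[0,0,0],"spin":0},{"fingers":-1,"travel":[0,0,0],"spin":0},{"fingers":-1,"travel":[0,0,0],"spin":0},{"fingers":-1,"travel":[0,0,0],"spin":0}]' 40; python3 st.py B 105
```

```text
clock: 18.3
position: [455.1, 213.7, 65.1]
orientation: [-3.133, 0.168, -0.077]
force: [-0.1, 0.2, -1.2]
gripper_width: 0.567
t 18.30 pos [455.1 213.7  65.1] yaw -0.108 spin -0.009 zax [0.0492 0.0005] travel mm [208.7 224.8 -31. ] w 0.567 F [-0.1  0.2 -1.2]
```

```bash

python3 -m jog '[{"fingers":-1,"travel":[0,0,-0.015],"spin":0},{"fingers":-1,"travel":[0,0,-0.02],"spin":0},{"fingers":-1,"travel":[0.005,0.01,-0.01],"spin":0},{"fingers":-1,"travel":[0.015,0.025,0],"spin":0},{"fingers":-1,"travel":[0.02,0.035,0],"spin":0},{"fingers":-1,"travel":[0.02,0.035,0],"spin":0},{"fingers":-1,"travel":[0.02,0.035,0],"spin":0},{"fingers":-1,"travel":[0.02,0.03,0],"spin":0}]'; python3 st.py B 105
```

```text
clock: 19.1
position: [534.9, 28.2, 114.4]
orientation: [-3.135, 0.154, -0.074]
force: [0.4, 0.3, -1.3]
gripper_width: 0.566
t 19.10 pos [534.9  28.2 114.4] yaw -0.098 spin 0.001 zax [ 0.0474 -0.0007] travel mm [106.8  50.2  14.3] w 0.566 F [ 0.4  0.3 -1.3]
```

```bash

python3 -m jog '[{"fingers":-1,"travel":[0.02,0.015,0],"spin":0},{"fingers":-1,"travel":[0.025,0.015,0],"spin":0},{"fingers":-1,"travel":[0.025,0.01,0],"spin":0},{"fingers":-1,"travel":[0.02,0.005,0],"spin":0},{"fingers":-1,"travel":[0.008,0,0],"spin":0},{"fingers":-1,"travel":[0,0,0],"spin":0},{"fingers":-1,"travel":[0,0,0],"spin":0},{"fingers":-1,"travel":[0,0,0],"spin":0}]'; python3 st.py B 73; python3 wr.py w6 disc_1 bottle_b
```

```text
clock: 19.9
position: [629.1, -40.3, 115.7]
orientation: [3.134, -0.168, 0.066]
force: [0.2, 0.3, -0.9]
gripper_width: 0.565
t 19.90 pos [629.1 -40.3 115.7] yaw -0.107 spin -0.008 zax [ 0.0419 -0.0043] travel mm [ 5.  -8.9 43. ] w 0.565 F [ 0.2  0.3 -0.9]
disc_1 0.94 [327.  60. 114. 120.] mean [639.2  53.2  12. ] circ [645.8  62.3  40.8]
disc_1 0.92 [327. 185. 104.  78.] mean [638.9 -19.7  11.8] circ [636.2 -32.3  39.7]
bottle_b 0.74 [36. 80. 73. 69.] mean [464.5  63.2  47.8] circ [458.9  64.5  15.6]
bottle_b 0.57 [334.  46.  82.  92.] mean [646.2  60.7  91.7] circ [646.3  61.4  15.5]
```

View pics/w6.png

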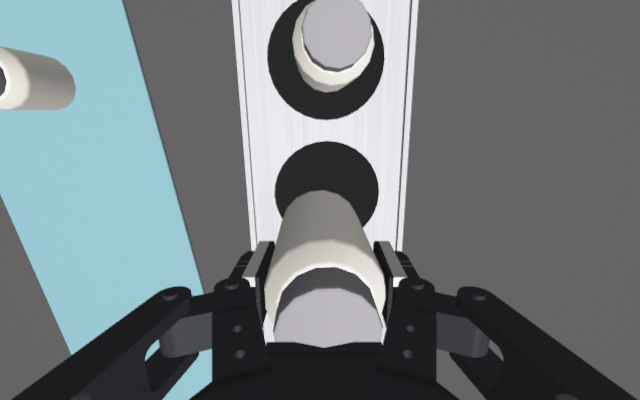

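Bottle c stands centred on its disc (326,55). Bottle b needs about 7 mm in x and 8 mm in y before lowering.

```bash

python3 -m jog '[{"fingers":-1,"travel":[0.003,-0.004,0],"spin":-0.008},{"fingers":-1,"travel":[0.002,-0.004,0.01],"spin":0},{"fingers":-1,"travel":[0,-0.001,0.012],"spin":0},{"fingers":-1,"travel":[0,0,0.01],"spin":0},{"fingers":-1,"travel":[0,0,0.006],"spin":0},{"fingers":-1,"travel":[0,0,0.002],"spin":0},{"fingers":-1,"travel":[0,0,0],"spin":0},{"fingers":-1,"travel":[0,0,0],"spin":0}]'; python3 st.py B 73.1
```

```text
clock: 20.85
position: [636.7, -30.0, 72.9]
orientation: [3.135, -0.151, 0.066]
force: [-0.5, -0.5, -1.7]
gripper_width: 0.565
t 20.85 pos [636.7 -30.   72.9] yaw -0.096 spin 0.003 zax [ 0.0419 -0.0043] travel mm [ 0.3  2.2 -0.2] w 0.565 F [-0.5 -0.5 -1.7]
```

```bash

python3 -m jog '[{"fingers":-1,"travel":[0,0.0015,0.001],"spin":0},{"fingers":-1,"travel":[0,0,0],"spin":0},{"fingers":0.3,"travel":[0,0,0],"spin":0},{"fingers":0.6,"travel":[0,0,0],"spin":0},{"fingers":1,"travel":[0,0,0],"spin":0},{"fingers":1,"travel":[0,0,0],"spin":0},{"fingers":1,"travel":[0,0,-0.02],"spin":0},{"fingers":1,"travel":[0,0,-0.03],"spin":0}]'; python3 st.py d 150
```

```text
clock: 21.65
position: [632.5, -31.1, 119.8]
orientation: [3.137, -0.152, 0.056]
force: [0.0, -0.6, -0.1]
gripper_width: 1.001
t 21.65 pos [632.5 -31.1 119.8] yaw -0.097 spin 0.002 zax [ 0.0356 -0.0025] travel mm [-185.5  -80.8  -36.8] w 1.001 F [ 0.  -0.6 -0.1]
```

```bash

python3 -m jog '[{"fingers":1,"travel":[0,0,-0.03],"spin":0},{"fingers":1,"travel":[-0.02,0,-0.015],"spin":0},{"fingers":1,"travel":[-0.03,-0.01,0],"spin":0},{"fingers":1,"travel":[-0.03,-0.015,0],"spin":0},{"fingers":1,"travel":[-0.03,-0.015,0],"spin":0},{"fingers":1,"travel":[-0.03,-0.02,0],"spin":0},{"fingers":1,"travel":[-0.02,-0.01,0],"spin":0},{"fingers":1,"travel":[-0.01,0,0.01],"spin":0}]'; python3 st.py d 110
python3 -m jog '[{"fingers":1,"travel":[0,0,0.01],"spin":0},{"fingers":1,"travel":[0,0,0.02],"spin":0},{"fingers":1,"travel":[0,0,0.01],"spin":0},{"fingers":1,"travel":[0,0,0],"spin":0},{"fingers":1,"travel":[0,0,0],"spin":0},{"fingers":1,"travel":[0,0,0],"spin":0},{"fingers":1,"travel":[0,0,0],"spin":0},{"fingers":1,"travel":[0,0,0],"spin":0}]'; python3 st.py d 110;python3 wr.py w7 bottle_d
```

```text
clock: 22.45
position: [469.2, 56.0, 154.4]
orientation: [3.134, -0.156, 0.083]
force: [0.7, -0.1, 0.3]
gripper_width: 1.004
t 22.45 pos [469.2  56.  154.4] yaw -0.100 spin -0.001 zax [ 0.0524 -0.0051] travel mm [-18.1  -9.9  43.5] w 1.004 F [ 0.7 -0.1  0.3]
clock: 23.25
position: [473.8, 55.2, 113.8]
orientation: [3.134, -0.156, 0.089]
force: [-0.1, 1.0, 0.7]
gripper_width: 0.999
t 23.25 pos [473.8  55.2 113.8] yaw -0.100 spin -0.001 zax [ 0.0564 -0.0056] travel mm [-20.6 -10.2   2.6] w 0.999 F [-0.1  1.   0.7]
bottle_d 0.91 [152. 388.  28.  25.] mean [328.6 -74.5  41.5] circ [326.6 -76.2  11. ]
bottle_d 0.88 [507. 385.  46.  31.] mean [611.7 -98.9  61. ] circ [568.5 -31.6  86. ]
bottle_d 0.79 [565. 318. 150. 122.] mean [629.2 -16.  112.8] circ [582.4  15.4  71.3]
bottle_d 0.77 [286. 200.  52.  71.] mean [453.   68.1  63.7] circ [452.6  67.2  13.3]
bottle_d 0.73 [576. 187. 128.  80.] mean [636.8  62.   90.8] circ [642.6  61.3  15.2]
```

View pics/w7.png

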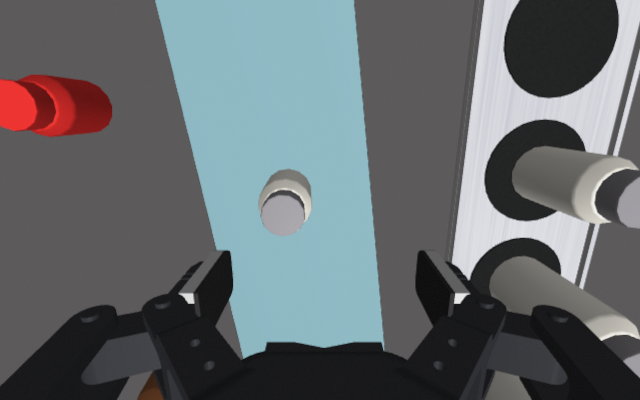

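```bash

python3 -m jog '[{"fingers":1,"travel":[-0.012,-0.005,0],"spin":0},{"fingers":1,"travel":[-0.01,-0.005,0],"spin":0},{"fingers":1,"travel":[-0.001,0,0.015],"spin":0},{"fingers":1,"travel":[-0.001,0,0.015],"spin":0},{"fingers":1,"travel":[-0.001,0,0.015],"spin":0},{"fingers":1,"travel":[-0.001,0,0.015],"spin":0},{"fingers":1,"travel":[0,0,0.01],"spin":0},{"fingers":1,"travel":[0,0,0],"spin":0}]'; python3 st.py 452.8,67.3 29
```

```text
clock: 24.15
position: [445.2, 71.5, 41.4]
orientation: [3.135, -0.153, 0.089]
force: [-0.9, 1.0, 0.4]
gripper_width: 1.001
t 24.15 pos [445.2  71.5  41.4] yaw -0.097 spin 0.002 zax [ 0.0562 -0.0045] travel mm [ 7.3  3.4 12.8] w 1.001 F [-0.9  1.   0.4]
```

```bash

python3 -m jog '[{"fingers":1,"travel":[0.007,0.0035,0.003],"spin":0},{"fingers":1,"travel":[0,0,0.006],"spin":0},{"fingers":1,"travel":[0,0,0.003],"spin":0},{"fingers":1,"travel":[0,0,0],"spin":0},{"fingers":1,"travel":[0,0,0],"spin":0},{"fingers":1,"travel":[0,0,0],"spin":0},{"fingers":1,"travel":[0,0,0],"spin":0},{"fingers":1,"travel":[0,0,0],"spin":0}]'; python3 st.py 452.8,67.3 29
```

```text
clock: 24.95
position: [454.6, 67.1, 30.9]
orientation: [3.135, -0.153, 0.095]
force: [-0.2, -0.9, -0.4]
gripper_width: 1.002
t 24.95 pos [454.6  67.1  30.9] yaw -0.098 spin 0.001 zax [ 0.0605 -0.0045] travel mm [-1.9 -0.   1.8] w 1.002 F [-0.2 -0.9 -0.4]
```

```bash

python3 -m jog '[{"fingers":1,"travel":[-0.002,0,0.001],"spin":0},{"fingers":-1,"travel":[0,0,0],"spin":0},{"fingers":-1,"travel":[0,0,0],"spin":0},{"fingers":-1,"travel":[0,0,0],"spin":0},{"fingers":-1,"travel":[0,0,0],"spin":0},{"fingers":-1,"travel":[0,0,0],"spin":0},{"fingers":-1,"travel":[0,0,0],"spin":0},{"fingers":-1,"travel":[0,0,0],"spin":0}]' 40; python3 st.py D 80
```

```text
clock: 25.75
position: [452.4, 67.4, 30.4]
orientation: [3.135, -0.153, 0.096]
force: [0.3, 0.5, 0.9]
gripper_width: 0.407
t 25.75 pos [452.4  67.4  30.4] yaw -0.097 spin 0.002 zax [ 0.0608 -0.0045] travel mm [ 196.1 -108.9  -37.6] w 0.407 F [0.3 0.5 0.9]
```

```bash

python3 -m jog '[{"fingers":-1,"travel":[0,0,-0.015],"spin":0},{"fingers":-1,"travel":[0,0,-0.02],"spin":0},{"fingers":-1,"travel":[0.01,-0.015,-0.01],"spin":0},{"fingers":-1,"travel":[0.02,-0.025,0],"spin":0},{"fingers":-1,"travel":[0.03,-0.025,0],"spin":0},{"fingers":-1,"travel":[0.03,-0.02,0],"spin":0},{"fingers":-1,"travel":[0.03,-0.015,0],"spin":0},{"fingers":-1,"travel":[0.025,-0.005,0],"spin":0}]'; python3 st.py D 80
```

```text
clock: 26.55
position: [602.3, 160.9, 82.8]
orientation: [3.134, -0.154, 0.081]
force: [0.3, 0.5, 0.0]
gripper_width: 0.409
t 26.55 pos [602.3 160.9  82.8] yaw -0.098 spin 0.001 zax [ 0.0514 -0.0048] travel mm [53.1 -1.3  5.5] w 0.409 F [0.3 0.5 0. ]
```

```bash

python3 -m jog '[{"fingers":-1,"travel":[0.02,0,0],"spin":0},{"fingers":-1,"travel":[0.015,0,0.005],"spin":0},{"fingers":-1,"travel":[0.01,0,0.005],"spin":0},{"fingers":-1,"travel":[0.003,0,0],"spin":0},{"fingers":-1,"travel":[0,0,0],"spin":0},{"fingers":-1,"travel":[0,0,0],"spin":0},{"fingers":-1,"travel":[0,0,0],"spin":0},{"fingers":-1,"travel":[0,0,0],"spin":0}]'; python3 st.py D 39; python3 wr.py w8 disc_1 bottle_d
```

```text
clock: 27.35
position: [652.9, 157.1, 72.5]
orientation: [3.134, -0.153, 0.076]
force: [-0.5, -0.3, 0.3]
gripper_width: 0.41
t 27.35 pos [652.9 157.1  72.5] yaw -0.097 spin 0.002 zax [ 0.0484 -0.0049] travel mm [ 1.  -0.1 33.6] w 0.410 F [-0.5 -0.3  0.3]
disc_1 0.8 [325. 325.  97.  37.] mean [638.5  78.4  13. ] circ [653.7 112.6  56.8]
disc_1 0.78 [322. 206. 126.  83.] mean [656.  171.1  11.8] circ [654.6 157.4  39.9]
bottle_d 0.88 [324. 282.  86. 134.] mean [652.5 159.1 105.8] circ [652.5 157.5  13.4]
```

View pics/w8.png

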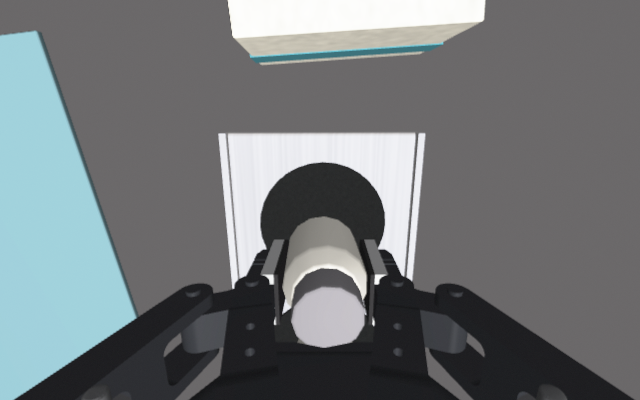

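Bottle d is over the carton-end disc, within 2 mm. Lower.

```bash

python3 -m jog '[{"fingers":-1,"travel":[0.001,0,0.01],"spin":0},{"fingers":-1,"travel":[0,0,0.01],"spin":0},{"fingers":-1,"travel":[0,0,0.008],"spin":0},{"fingers":-1,"travel":[0,0,0.003],"spin":0},{"fingers":-1,"travel":[0,0,0],"spin":0},{"fingers":-1,"travel":[0,0,0],"spin":0},{"fingers":-1,"travel":[0,0,0],"spin":0},{"fingers":-1,"travel":[0,0,0],"spin":0}]'; python3 st.py 654.8,157.2 38.4
```

```text
clock: 28.3
position: [655.8, 156.9, 38.6]
orientation: [3.134, -0.152, 0.076]
force: [-0.5, 1.1, -0.4]
gripper_width: 0.408
t 28.30 pos [655.8 156.9  38.6] yaw -0.097 spin 0.002 zax [ 0.0483 -0.005 ] travel mm [-1.  -0.2  0.1] w 0.408 F [-0.5  1.1 -0.4]
```

```bash

python3 -m jog '[{"fingers":-1,"travel":[0,0,0.0005],"spin":0},{"fingers":0,"travel":[0,0,0],"spin":0},{"fingers":0.3,"travel":[0,0,0],"spin":0},{"fingers":0.6,"travel":[0,0,0],"spin":0},{"fingers":1,"travel":[0,0,0],"spin":0},{"fingers":1,"travel":[0,0,0],"spin":0},{"fingers":1,"travel":[0,0,-0.02],"spin":0},{"fingers":1,"travel":[0,0,-0.02],"spin":0}]'; 
python3 -m jog '[{"fingers":1,"travel":[0,0,-0.03],"spin":0},{"fingers":1,"travel":[0,0,-0.03],"spin":0},{"fingers":1,"travel":[0,0,-0.03],"spin":0},{"fingers":1,"travel":[-0.03,0,-0.03],"spin":0},{"fingers":1,"travel":[-0.04,0,-0.02],"spin":0},{"fingers":1,"travel":[-0.04,0,0],"spin":0},{"fingers":1,"travel":[-0.04,0,0],"spin":0},{"fingers":1,"travel":[-0.04,0,0],"spin":0}]'; 
python3 -m jog '[{"fingers":1,"travel":[-0.04,0,0],"spin":0},{"fingers":1,"travel":[-0.04,0,0],"spin":0},{"fingers":1,"travel":[-0.03,0,0],"spin":0},{"fingers":1,"travel":[0,0,0],"spin":0},{"fingers":1,"travel":[0,0,0],"spin":0},{"fingers":1,"travel":[0,0,0],"spin":0},{"fingers":1,"travel":[0,0,0],"spin":0},{"fingers":1,"travel":[0,0,0],"spin":0}]'
python3 - <<'E'
from workcell import env
from h import *
for n in("top","scene"):
    p=env.get_image(n);C=cloud(p);cv2.imwrite(f"pics/{n}9.png",p["frame"])
    for lab in("disc_1","bottle_a","pump","carton"):
        for r in env.regions_of(lab,p)[:8]:
            m=r["mask"]
            Q=C[m&(p["range_z"]>0)]
            if len(Q)<5: continue
            zt=np.percentile(Q[:,2],97);T=Q[Q[:,2]>zt-5]
            (x,y),rr=cv2.minEnclosingCircle(T[:,:2].astype(np.float32))
            print(n,lab,round(r["confidence"],2),np.round(r["box"][:2]),T.mean(0).round(1),np.round([x,y,rr],1))
E
```

```text
clock: 29.1
position: [652.2, 156.8, 76.5]
orientation: [3.134, -0.152, 0.068]
force: [0.8, -0.4, -0.2]
gripper_width: 1.004
clock: 29.9
position: [458.7, 176.2, 215.7]
orientation: [3.136, -0.158, 0.088]
force: [0.3, -0.2, 0.9]
gripper_width: 0.999
clock: 30.7
position: [341.1, 187.1, 210.2]
orientation: [-3.135, 0.157, -0.09]
force: [0.3, 0.2, -0.3]
gripper_width: 1.001
top disc_1 0.91 [342. 146.] [634.  -17.4  69. ] [634.1 -30.7  24.2]
top disc_1 0.85 [267. 138.] [658.5 158.4  59.6] [654.3 156.   17.3]
top disc_1 0.81 [382. 152.] [ 613.3 -115.8   13.1] [ 625.2 -125.1   39.1]
top disc_1 0.75 [305. 144.] [636.   62.7  12.9] [644.   63.4  40.3]
top bottle_a 0.88 [346. 140.] [636.3 -31.4 114.6] [636.5 -31.8  17.8]
top bottle_a 0.88 [306. 139.] [646.1  62.1  92.4] [646.4  62.2  15.3]
top bottle_a 0.86 [387. 143.] [ 625.9 -125.4  137.5] [ 626.3 -125.3   20.7]
top bottle_a 0.71 [268. 277.] [319.4 144.   60.7] [319.3 144.   12.9]
top bottle_a 0.71 [366. 273.] [330.3 -88.2  60.8] [330.2 -88.6  13. ]
top bottle_a 0.68 [180. 220.] [448.5 340.7 102.4] [448.9 341.2  18.1]
top bottle_a 0.65 [38
[... 502 characters left out ...]
.] [ 641.9 -116.1   11.9] [ 629.7 -126.4   39.4]
scene bottle_a 0.86 [379. 168.] [322.2 143.   58.6] [321.8 144.6  14.4]
scene bottle_a 0.85 [313. 276.] [650.3  61.4  90.7] [649.   61.4  15.1]
scene bottle_a 0.83 [276. 263.] [640.4 -32.4 112.8] [639.4 -32.7  18.4]
scene bottle_a 0.82 [286. 155.] [333.3 -89.1  58.6] [333.1 -88.8  13.5]
scene bottle_a 0.74 [358. 294.] [659.5 156.4  70.9] [659.3 156.   12.6]
scene bottle_a 0.63 [236. 245.] [ 629.4 -126.3  135.8] [ 629.  -126.8   20.5]
scene pump 0.72 [185. 226.] [ 607.7 -246.9  162.2] [ 606.5 -249.    23.9]
scene carton 0.82 [416. 315.] [680.7 283.4  69.1] [679.7 283.5  53.9]
scene carton 0.37 [356. 298.] [663.4 156.4  11.5] [657.5 156.3  40. ]
```

View pics/top9.png

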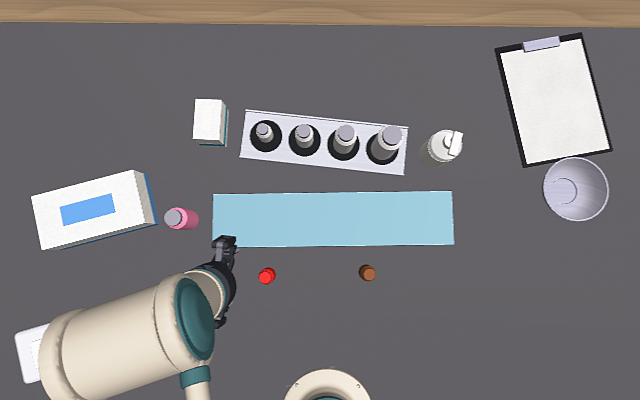

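View pics/scene9.png

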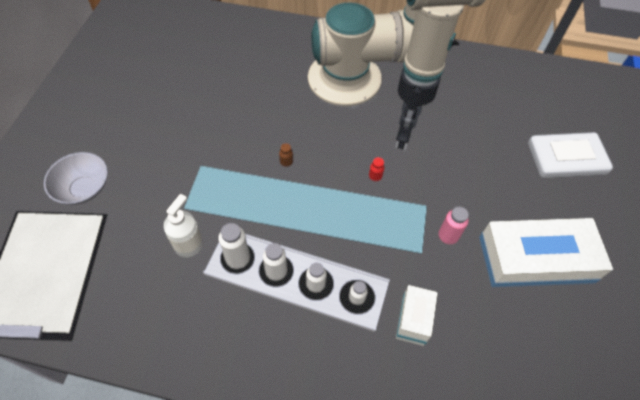

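The top view shows the four bottles upright on the discs, largest to smallest at (387,143), (346,140), (306,139) and (265,133). All caps are within about 3 mm of the disc centres at the correct heights. The pump and carton show no displacement beyond camera noise (2 mm or less), and the arm is clear.

```bash
python3 -c "
from workcell import env
print(env.job_done())"
```

```text
the job is handed in; nothing more can be done
None
```

All four white bottles are standing on the tray discs in size order: a next to the pump, then b, c and d at the carton end. The job is handed in. The clock read 30.7 s after the last move, against the 104 s limit, and handing in reports no verdict.

**Final check (top and scene cameras):**
- All four bottles are upright, with cap heights of about 137, 114, 92 and 72 mm, as expected for bottles resting on the 12 mm discs.
- Each cap centre is within about 3 mm of its disc centre, against the 12 mm limit.
- The pump and carton read within about 2 mm of their starting positions.
- The brown, red and pink look-alikes were left alone, and the gripper was open and clear of everything.

**Disagreements:**
- The two fixed cameras differ by about 3–4 mm in x. The wrist camera sided with the top one, and I measured both bottles and discs the same way, so most of that cancels.
- The tool's tilt crept up to about 0.06 rad over the moves. The bottles settled level when released.

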